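# Dispense one weld washer and nudge it into the stop

## Robot

A 6-joint arm with a two-finger parallel gripper is mounted at the origin on the work surface. World frame = base frame: x ahead of the robot, y to its left, z up, the work surface at z = 0. Lengths are in mm, angles in rad, forces in N, time in s.
With the tool pointing down it reaches from about 350 to 975 mm from the base axis. Payload 7.1 kg.
Tool frame: the origin (TCP) lies midway between the tips of the shut fingers; the grasp point (between the pads) lies 19 mm behind it (ctrl.tcp_to_grasp is the distance from the TCP to the grasp point, in mm); z points along the fingers, y is the line along which they close (so a half turn about z gives the same grasp; the last joint's range is limited). The gripper opens to 88 mm and grips with 3 to 60 N. Pads are 20 mm wide; open, the fingers measure 115 mm over their backs; the gripper's body (75 mm by 178 mm) begins 61 mm behind the grasp point.
Start: joints at [1.16, 0.423, 1.63, -0, 1.089, -0.019], TCP at [238.626, 577.635, 222.675] pointing down, gripper open.
Joint ranges: [-3, 3], [-0.9, 2.11], [0.09, 2.58], [-1.31, 4.45], [0.11, 2.69], [-2.54, 2.54]. Speed limits (rad/s): [2.39, 2.39, 3.01, 3.14, 3.14, 3.14].

## Interface

Orientations are given as a rotation vector (axis times angle).
In Python, from workcell import get_obs, cams, ticket, boxes_of, ctrl gives the robot as it stands.
- The arm moves only by the shell command python3 -m creep 'ROWS' [OPENING]. ROWS is JSON, one flat list of numbers, 4 for each row, row after row: the shift along the world's x, y, z in m, then the turn about the world's z in rad. In form: [tx, ty, tz, spin, tx, ty, tz, spin, ...]. A call has 1 to 10 rows; each row is the pose to reach, as a shift and turn from the pose commanded when the call began; what a row does not reach only later rows make up. A row lasts 1/12 s, in which the tool goes at most 41.7 mm and 7.16 degrees, less where a joint would pass 70% of its speed; a pose out of reach is approached as far as the arm can. A call with a gripper value outside its range is refused whole. OPENING is the opening, from 0 (shut) to 1 (fully open), set as the call begins (- or left out, the last holds). The fingers move at their own pace and stop on an object; the grip force is fixed at half the most. Time passes only in rows, so rows that repeat a pose let the fingers close. It gives the time, the measured TCP pose, the force, the opening and the grip force at its end, in the units of the state.
- get_obs(): the state, without advancing time (a new reading comes with each control period).
- cams.get_image(name): name is "side" or "top" or "wrist"; returns (picture, depth): 480x640x3 uint8, red, green, blue; 480x640 float32, mm along the optical axis (not along the pixel's ray), 0 where there is no reading.
- cams.get_calibration(name): a dict with "mtx" (3x3 intrinsics, pixels), "R" (3x3) and "t" (3): a world point X has camera coordinates R X + t; the wrist camera has in their place "mount" (4x4, takes a point from camera to tool coordinates, whose origin is the TCP and whose axes are the flange's). Camera axes: x right, y down, z forward; pixel columns grow to the right and rows downward; lengths in mm; the calibration is good to about 2 mm. A picture is of the moment at which its call begins: read the wrist's pose just before it. get_calibration takes no time and is no camera call.
- ticket.close_job(): hands the job in; it is judged then, once.
Trained networks look in the newest picture that a camera, given by its name, has taken for a name from the list of things; names that differ only in an ending like _2 or _b are one class to them, and where a whole thing is asked for, a point or a joint stands for the part that bears it (a point fixed in the world has none). Each returns a list of dicts, best first, with "score" (0 to 1); they miss things now and then, are a little off and sometimes report something else, mostly with a low value. They report only what shows in the picture. A call takes as long as a camera call.
- boxes_of(camera, target): "centre" ([column, row] in pixels, amid what is visible of it).
The state is a dict: "t": time; "qpos": joint angles; "qvel": joint speeds; "joint_torque": joint torques, N m; "ee_pos": TCP position; "orientation": TCP orientation; "ft_force": force on the tool from outside, world axes, zero at the start; "moment": the same for the moment, N m; "width": finger opening in mm; "grasp_force": force on a finger pad.
Only numpy, scipy, OpenCV 4.12 (cv2) and the standard library are available. Lean on these libraries where they do the work, as an engineer would, in place of code of your own. Each camera call takes 0.05 s, during which the arm holds its last target. There are 200 camera calls.

## Task

Press the washer feeder's black plunger all the way down once, so that a single washer slides out in front of the magazine, and let the plunger come back up. Then push that washer sideways over the base plate with the fingertips, into the near open end of the H-shaped stop and up against its cross bar. Do not pinch or lift the washer, keep the other washers in the magazine, and leave everything else where it stands.

Things in the scene. Friction and masses are not known exactly. Their poses are not given: they have to be found in the camera images.
- feeder: Fixed washer feeder: green base plate 240 (x) by 420 (y) by 10 mm thick, with magazine and, behind it, a green housing (66 x 56 mm, centred at x = +70, top at z = 70). Origin: centre of the plate's underside; z up, -x is the side where washers come out (towards the robot). Washers slide on the plate's top face, z = 10 mm.
- magazine (a point): Centre line of the magazine at the plate's top face (feeder x = +10, y = 0, z = +10 mm). The magazine is a square dark steel shaft, 50 mm outside, 42 mm inside, 38 mm high above the plate, with a slot at the foot of its front: an ejected washer comes to lie with its centre about 60 mm in front of (feeder -x) this point, flat on the plate.
- plunger_top (a point): Middle of the top face of the plunger's black mushroom head (40 mm in diameter), 118 mm above the bench at rest, over feeder x = +70, y = 0; moves down with it.
- plunger (a joint): Plunger travel down, m: 0 at rest, 0.028 fully down. A spring brings it back up: 6.5 N at rest, 9 N fully down; ejecting adds friction, in all up to about 18 N. It drives a flat slide by 2.2 times its travel (62 mm), which pushes the lowest washer out; every full press ejects one washer. Press at 50 mm/s or less, or the washer may slide on further.
- washer_1: Lowest steel washer in the magazine at the start, the one to be ejected: outside diameter 40 mm, hole 20 mm, 8 mm thick, about 60 g. Origin: centre of its underside.
- washer_2: Second washer from the bottom, same size; drops to the bottom when the first has gone and the plunger is back up. Stays in the magazine.
- washer_3: Third and top washer, same size. Stays in the magazine.
- nest: H-shaped aluminium stop fixed on the plate, left or right of the exit. Origin: centre of underside. Side bars along its y (98 long, 10 wide, 10 mm high) at x = +33 and -33, 56 mm clear between; a cross bar along x at y = 0, 10 mm thick and high. Pockets 44 mm deep open to +y and -y; a washer touching the cross bar has its centre at y = +25 or -25 mm. Use the pocket that opens towards the exit.
- vblock: Loose dark steel V-block 50 x 60 x 40 mm on the plate, on the other side of the exit from the stop. Origin: centre of underside. Leave alone.
- pipe_stub: Loose upright pipe stub, 42 mm diameter, 45 mm high, on a back corner of the plate. Origin: centre of underside. Leave alone.
- collar: Loose brass collar, 36 mm diameter, 18 mm high, on the other back corner of the plate. Origin: centre of underside. Leave alone.
- brush: Loose brush lying on the bench left of the feeder. Leave alone.
- wrench: Loose wrench lying on the bench right of the feeder. Leave alone.
- jar: Loose grey jar, 64 mm diameter, 85 mm high, on the bench right of the feeder. Leave alone.
- flange: Loose dark steel hub flange, 100 mm diameter, 34 mm high, on the bench left of the feeder. Leave alone.

How it is judged (in metres and radians):
On the way, in this order (a step that is already met when the one before it is completed fails the run):
1. the plunger is pressed down and the lowest washer has come out in front of the magazine (x of washer_1 in the frame of feeder below -0.04 m and value of joint plunger above 0.023 m), for 0.05 s.
2. the plunger is back up, the washer lying in front of the magazine (x of washer_1 in the frame of feeder below -0.04 m and value of joint plunger below 0.004 m), for 0.1 s.
At the end, for the whole second after the job is handed in: The washer lies flat on the plate inside a pocket of the H-shaped stop, between the side bars, within 6 mm of touching the cross bar, at rest; the plunger is up (within 4 mm) and the other two washers are stacked in the magazine (within 6 mm of its centre line) ((y of washer_1 in the frame of nest between 0.021 and 0.031 m or y of washer_1 in the frame of nest between -0.031 and -0.021 m) and x of washer_1 in the frame of nest between -0.011 and 0.011 m and height (world z) of each of washer_1, washer_2 below 0.014 m and angle between washer_1's own z axis and vertical below 0.1 rad and linear speed of washer_1 below 0.01 m/s and value of joint plunger below 0.004 m and horizontal distance between each of washer_2, washer_3 and magazine below 0.006 m).
It fails at once if the ejected washer is lifted more than 12 mm off the plate or tipped over 25 degrees (height (world z) of washer_1 above 0.022 m or angle between washer_1's own z axis and vertical above 0.44 rad).
It fails at once if another washer leaves the magazine (horizontal distance between any of washer_2, washer_3 and magazine above 0.015 m or height (world z) of washer_3 above 0.052 m).
It fails at once if a bystander is moved more than 15 mm (distance of any of vblock, pipe_stub, collar, brush, wrench, jar, flange from where it was at the start of the episode above 0.015 m).
It also fails if it takes over 54 s, if anything falls off the work surface, if the arm or the gripper's body presses on something with over 40 N, if the wrist force passes 120 N, or if a joint passes its speed limit or range.

## Working session

There is one attempt and no reset: what is moved stays moved. The work goes in short steps, Python scripts to look and compute and a shell command to move; the robot and the scene stay as the last step left them, time stands still between calls to the robot, and variables do not carry over. Pictures are saved under pics/ and viewed, at most 10 in all, crops included, and the job is handed in when it is done.

```bash
mkdir -p pics; cat > h.py <<'E'
import numpy as np, cv2
from workcell import get_obs, cams, ticket, boxes_of, ctrl
def xyz(name,depth,c,r):
    k=cams.get_calibration(name);K=k["mtx"];d=depth[r,c]
    p=np.array([(c-K[0][2])/K[0][0]*d,(r-K[1][2])/K[1][1]*d,d])
    return np.array(k["R"]).T@(p-np.array(k["t"]))
def cloud(name,depth):
    k=cams.get_calibration(name);K=np.array(k["mtx"])
    v,u=np.mgrid[0:480,0:640]
    p=np.stack([(u-K[0,2])/K[0,0]*depth,(v-K[1,2])/K[1,1]*depth,depth],-1)
    return (p-np.array(k["t"]))@np.array(k["R"])
E
python3 - <<'E'
from h import *
for n in("top","side"):
    im,d=cams.get_image(n); cv2.imwrite(f"pics/{n}0.png",im[:,:,::-1]); np.save(n+"0.npy",d)
    if n=="top":
        for t in("feeder","plunger_top","nest","magazine","washer_1","vblock","flange","jar"):
            b=boxes_of(n,t)
            for x in b[:2]: 
                c,r=map(int,np.round(x["centre"])); print(t,round(x["score"],2),c,r,xyz(n,d,c,r).round(1))
o=get_obs();print(o["t"],o["ee_pos"],o["orientation"],o["width"])
E
```

```text
feeder 0.9 317 226 [581.2   3.2  28.6]
nest 0.81 282 248 [518.  106.7  20.5]
magazine 0.55 319 227 [579.8  -2.7  21.1]
magazine 0.49 356 187 [ 707.2 -117.5    6.3]
washer_1 0.69 281 253 [503.7 109.8  17. ]
washer_1 0.65 320 226 [580.5  -5.7  31. ]
vblock 0.8 364 227 [ 574.1 -134.2   39. ]
flange 0.74 174 223 [594.7 423.7  30.1]
jar 0.68 470 231 [ 549.2 -428.2   82.3]
0.5 [238.63731    577.63024836 222.68149095] [ 6.11426159e-01  3.08148830e+00 -5.81613162e-06] 87.82438256530075
```

View pics/top0.png

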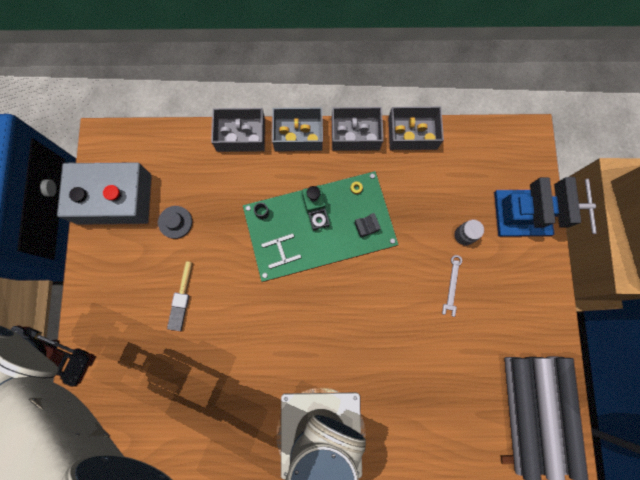

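View pics/side0.png

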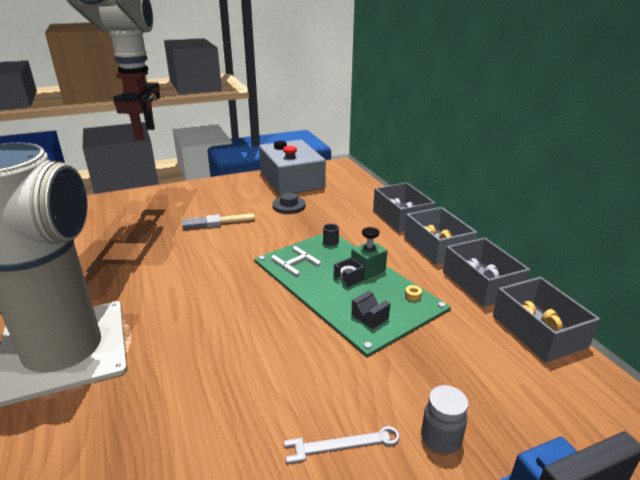

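The top view shows the feeder slightly rotated: plunger at (314,193), magazine (319,219), H-stop (282,250) on the robot's left with a pocket facing the exit, V-block (368,225). I'll fit the plate's pose, then look from near.

```bash
python3 - <<'E'
from h import *
im=cv2.imread("pics/top0.png");d=np.load("top0.npy");P=cloud("top",d)
hsv=cv2.cvtColor(im,cv2.COLOR_BGR2HSV)
m=((hsv[...,0]>60)&(hsv[...,0]<95)&(hsv[...,1]>90));m[:160]=0;m[300:]=0;m[:,:230]=0;m[:,410:]=0
q=P[m&(abs(P[...,2]-10)<12)]
r=cv2.minAreaRect(q[:,:2].astype(np.float32));print(len(q),r,np.median(q[:,2]));print(cv2.boxPoints(r))
for c,rr in((313,191),(319,219)):print(xyz("top",d,c,rr))
s=(P[...,2]>105)&(P[...,2]<130)&(abs(P[...,0]-640)<80)&(abs(P[...,1])<60)
print("plunger",P[s].mean(0),s.sum())
print(cams.get_calibration("wrist"))
E
```

```text
8541 ((590.1057739257812, -4.56585693359375), (238.59579467773438, 416.02825927734375), 14.527456283569336) 9.490066806048699
[[ 422.44305  166.87239]
 [ 526.8012  -235.85442]
 [ 757.7685  -176.0041 ]
 [ 653.41034  226.7227 ]]
[661.11460198  13.29896081 116.01113091]
[606.74952122  -3.1164975   10.77123054]
plunger [656.55178521  12.21939564 117.07882292] 160
{'mtx': array([[340.30095064,   0.        , 317.34747849],
       [  0.        , 340.30095064, 233.57268262],
       [  0.        ,   0.        ,   1.        ]]), 'mount': array([[-6.10519178e-05, -9.63542495e-01, -2.67555332e-01,
         7.26723090e+01],
       [ 9.99999617e-01, -2.92556533e-04,  8.25394718e-04,
        -3.03152648e-01],
       [-8.73577947e-04, -2.67555179e-01,  9.63542144e-01,
        -1.62914293e+02],
       [ 0.00000000e+00,  0.00000000e+00,  0.00000000e+00,
         1.00000000e+00]])}
```

```bash
python3 -m creep '[0.025,-0.03,0.005,-0.1,0.05,-0.06,0.01,-0.2,0.075,-0.09,0.015,-0.3,0.1,-0.12,0.02,-0.4,0.12,-0.15,0.02,-0.5,0.14,-0.18,0.03,-0.6,0.16,-0.21,0.03,-0.7,0.18,-0.24,0.03,-0.8,0.2,-0.27,0.03,-0.9,0.2,-0.28,0.03,-0.927]' 0
python3 -m creep '[0.02,-0.03,0,0,0.04,-0.06,0,0,0.06,-0.09,0,0,0.08,-0.12,0,0,0.1,-0.15,0,0,0.12,-0.18,0,0,0.14,-0.21,0,0,0.15,-0.23,0,0,0.15,-0.23,0,0,0.15,-0.23,0,0]'
cat >> h.py <<'E'
def wrist():
    from scipy.spatial.transform import Rotation as R
    o=get_obs();im,d=cams.get_image("wrist");k=cams.get_calibration("wrist");K=k["mtx"]
    T=np.eye(4);T[:3,:3]=R.from_rotvec(o["orientation"]).as_matrix();T[:3,3]=o["ee_pos"];T=T@k["mount"]
    v,u=np.mgrid[0:480,0:640]
    p=np.stack([(u-K[0,2])/K[0,0]*d,(v-K[1,2])/K[1,1]*d,d],-1)
    return o,im,p@T[:3,:3].T+T[:3,3],d
E
python3 - <<'E'
from h import *
o,im,P,d=wrist();cv2.imwrite("pics/w1.png",im[:,:,::-1]);np.save("w1.npy",P)
print(o["t"],o["ee_pos"],o["orientation"])
for t in("plunger_top","magazine","nest","feeder"):
    for x in boxes_of("wrist",t)[:2]:
        c,r=map(int,np.round(x["centre"]));print(t,round(x["score"],2),c,r,P[r,c].round(1))
E
```

```text
t: 1.33
ee_pos: [441.2, 294.6, 253.0]
orientation: [1.933, 2.474, 0.001]
ft_force: [0.2, -0.4, -0.0]
width: 24.5
grasp_force: 0.0
t: 2.17
ee_pos: [588.6, 67.1, 252.4]
orientation: [-1.926, -2.481, 0.0]
ft_force: [-0.8, 1.0, -0.7]
width: 0.3
grasp_force: 0.0
2.1667 [588.62871927  67.11292434 252.39538717] [-1.92640446e+00 -2.48077908e+00  1.67181893e-04]
plunger_top 0.85 374 293 [658.   14.4 118.2]
magazine 0.91 306 189 [571.9  79.   10.1]
feeder 0.67 306 185 [570.7  83.8  11.4]
```

View pics/w1.png

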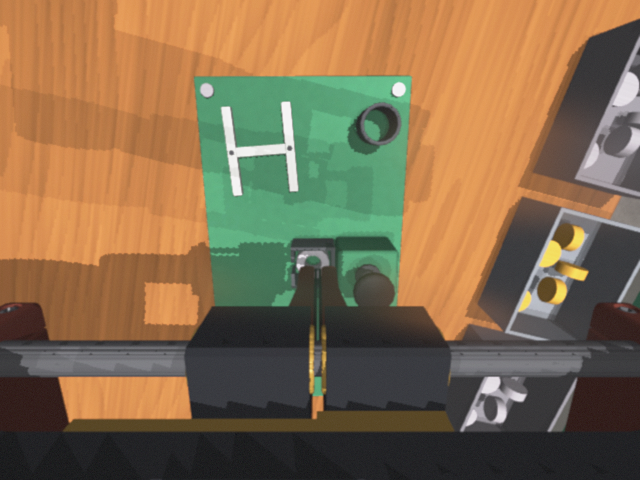

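The wrist view shows the H-stop (pixels 222–298, 100–195) turned slightly against the plate, and the plunger head at (374,290). Now I'll fit the H and the plate.

```bash
python3 - <<'E'
from h import *
P=np.load("w1.npy");im=cv2.imread("pics/w1.png")
m=(im.min(2)>150);m[:95]=0;m[200:]=0;m[:,:215]=0;m[:,305:]=0
q=P[m&(P[...,2]>14)&(P[...,2]<26)][:,:2].astype(np.float32)
r=cv2.minAreaRect(q);print("H",len(q),r);print(cv2.boxPoints(r))
s=(P[...,2]>112)&(P[...,2]<124)&(abs(P[...,0]-658)<30)&(abs(P[...,1]-13)<30)
print("plunger",cv2.minEnclosingCircle(P[s][:,:2].astype(np.float32)),P[s].mean(0))
s=(P[...,2]>44)&(P[...,2]<52)&(abs(P[...,0]-600)<40)&(abs(P[...,1]+2)<40)
print("mag top",cv2.minAreaRect(P[s][:,:2].astype(np.float32)))
hsv=cv2.cvtColor(im,cv2.COLOR_BGR2HSV);g=(hsv[...,0]>60)&(hsv[...,0]<95)&(hsv[...,1]>90)&(abs(P[...,2]-10)<5)
g[300:]=0;G=P[g];F=lambda a:np.array([np.cos(a),np.sin(a)])
# plate edge: top row and left edge lines
for nm,pts in(("far",[P[np.where(g[:,c])[0][0],c] for c in range(230,380,5)]),("left",[P[r,np.where(g[r])[0][0]] for r in range(85,230,5)])):
    l=cv2.fitLine(np.array(pts)[:,:2].astype(np.float32),cv2.DIST_HUBER,0,.01,.01).ravel();print(nm,l,np.degrees(np.arctan2(l[1],l[0])))
E
```

```text
H 2017 ((511.5379943847656, 110.64567565917969), (76.14434814453125, 97.9975357055664), 18.57988166809082)
[[459.83783  144.95984 ]
 [491.06247   52.069904]
 [563.23816   76.33151 ]
 [532.01355  169.22145 ]]
plunger ((658.6532592773438, 13.828411102294922), 20.14182472229004) [656.99950329  16.93462069 118.18206843]
mag top ((610.869384765625, 3.5307540893554688), (74.98210144042969, 49.32097625732422), 17.752620697021484)
far [9.6888208e-01 2.4752285e-01 5.3563824e+02 1.9650644e+02] 14.330974
left [ 2.4920268e-01 -9.6845138e-01  4.5348444e+02  5.6287281e+01] -75.56966
```

```bash
python3 -m creep '[0.035,-0.027,0,0,0.07,-0.053,-0.02,0,0.07,-0.053,-0.05,0,0.07,-0.053,-0.08,0,0.07,-0.053,-0.11,0,0.07,-0.053,-0.127,0,0.07,-0.053,-0.127,0,0.07,-0.053,-0.127,0]'
python3 -m creep '[0,0,-0.004,0,0,0,-0.008,0,0,0,-0.011,0,0,0,-0.014,0,0,0,-0.017,0,0,0,-0.020,0,0,0,-0.023,0,0,0,-0.026,0,0,0,-0.029,0,0,0,-0.032,0]'
python3 -m creep '[0,0,-0.002,0,0,0,-0.004,0,0,0,-0.004,0,0,0,-0.004,0,0,0,-0.004,0]'
```

```text
t: 3.08
ee_pos: [658.0, 15.5, 125.1]
orientation: [-1.922, -2.483, 0.002]
ft_force: [0.4, -1.1, -0.1]
width: 0.2
grasp_force: 0.0
t: 3.92
ee_pos: [660.0, 15.0, 96.2]
orientation: [1.923, 2.481, 0.004]
ft_force: [-2.2, 1.7, 10.5]
width: 0.5
grasp_force: 5.3
t: 4.33
ee_pos: [659.9, 15.0, 92.0]
orientation: [1.923, 2.481, 0.004]
ft_force: [-1.4, 1.0, 8.9]
width: 0.6
grasp_force: 4.1
```

```bash
python3 -m creep '[0,0,-0.002,0,0,0,-0.003,0,0,0,-0.004,0,0,0,-0.004,0,0,0,-0.004,0]'
```

```text
t: 4.75
ee_pos: [660.1, 15.0, 90.2]
orientation: [1.923, 2.481, 0.004]
ft_force: [-8.3, 2.1, 23.7]
width: 0.4
grasp_force: 12.1
```

Bottomed out (force rose to 24 N). Release gently, then move aside and look.

```bash
python3 -m creep '[0,0,0.004,0,0,0,0.008,0,0,0,0.012,0,0,0,0.016,0,0,0,0.02,0,0,0,0.024,0,0,0,0.028,0,0,0,0.034,0,0,0,0.05,0,0,0,0.08,0]'
python3 -m creep '[-0.02,0.02,0.03,0,-0.04,0.04,0.06,0,-0.06,0.06,0.08,0,-0.08,0.08,0.08,0,-0.1,0.1,0.08,0,-0.1,0.12,0.08,0,-0.1,0.12,0.08,0,-0.1,0.12,0.08,0]' 0.25
python3 - <<'E'
from h import *
o,im,P,d=wrist();cv2.imwrite("pics/w2.png",im[:,:,::-1]);np.save("w2.npy",P)
print(o["t"],o["ee_pos"],o["width"])
for t in("plunger_top","washer_1"):
    for x in boxes_of("wrist",t)[:4]:
        c,r=map(int,np.round(x["centre"]));print(t,round(x["score"],2),c,r,P[r,c].round(1))
E
```

```text
t: 5.58
ee_pos: [655.3, 14.3, 162.5]
orientation: [-1.921, -2.478, 0.009]
ft_force: [-0.7, -0.9, -0.1]
width: 0.4
grasp_force: 0.0
t: 6.25
ee_pos: [558.0, 134.9, 245.4]
orientation: [-1.922, -2.485, 0.002]
ft_force: [0.1, -0.1, -0.7]
width: 22.0
grasp_force: 0.0
6.25 [557.97055792 134.90722962 245.4420065 ] 22.019562640436202
washer_1 0.65 322 322 [602.2 -11.7  18.7]
washer_1 0.43 321 322 [601.1 -12.3  18.1]
```

View pics/w2.png

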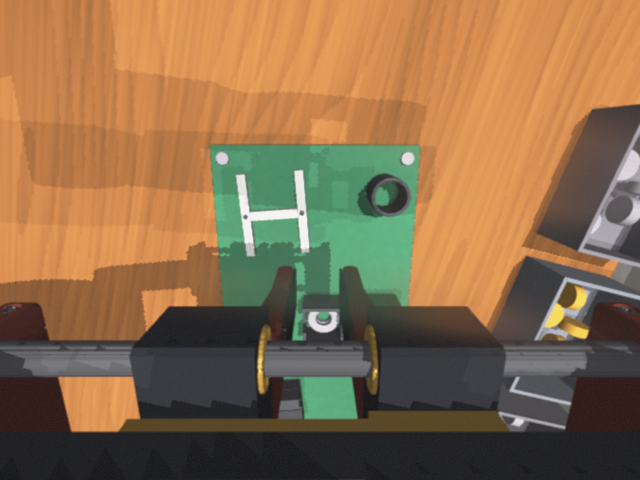

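The ejected washer hides behind the left finger at about (285,320). I go to behind the push start, from where the camera looks over it.

```bash
python3 -m creep '[0,-0.03,0,0.07,0,-0.06,-0.02,0.07,0,-0.09,-0.04,0.07,0,-0.12,-0.06,0.07,0,-0.15,-0.08,0.07,0,-0.18,-0.1,0.07,0,-0.21,-0.12,0.07,0,-0.21,-0.12,0.07,0,-0.21,-0.12,0.07]' 0.18
python3 - <<'E'
from h import *
o,im,P,d=wrist();cv2.imwrite("pics/w3.png",im[:,:,::-1]);np.save("w3.npy",P)
print(o["t"],o["ee_pos"],o["orientation"],o["width"])
for t in("plunger_top","washer_1"):
    for x in boxes_of("wrist",t)[:4]:
        c,r=map(int,np.round(x["centre"]));print(t,round(x["score"],2),c,r,P[r,c].round(1))
s=(P[...,2]>14)&(P[...,2]<23)&(np.hypot(P[...,0]-542,P[...,1]+16)<33)
print(s.sum(),cv2.minEnclosingCircle(P[s][:,:2].astype(np.float32)))
E
```

```text
t: 7.15
ee_pos: [557.6, -77.5, 124.3]
orientation: [-1.84, -2.543, 0.002]
ft_force: [1.1, 0.2, -0.7]
width: 15.5
grasp_force: 0.0
7.15 [557.55117851 -77.45675945 124.25862458] [-1.84032030e+00 -2.54264968e+00  2.30326105e-03] 15.543719229935336
plunger_top 0.77 562 175 [654.8  13.1 117.8]
washer_1 0.94 329 150 [546.1 -13.2   9.7]
washer_1 0.88 417 160 [610.8   0.8  25.4]
1564 ((543.7761840820312, -21.376388549804688), 19.854127883911133)
```

View pics/w3.png

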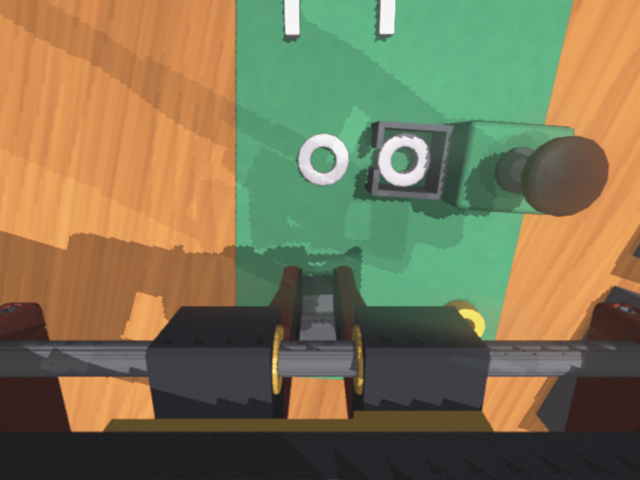

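The washer lies ejected at (323,159), about (544,-21) mm; the plunger is up and two washers remain in the magazine. I lower the fingers behind it.

```bash
python3 -m creep '[0,0.006,-0.03,0,0,0.013,-0.06,0,0,0.013,-0.08,0,0,0.013,-0.09,0,0,0.013,-0.098,0,0,0.013,-0.106,0,0,0.013,-0.109,0,0,0.013,-0.109,0,0,0.013,-0.109,0]'
```

```text
t: 8.05
ee_pos: [559.2, -62.5, 17.4]
orientation: [1.836, 2.548, 0.001]
ft_force: [-0.2, -0.7, 0.4]
width: 15.8
grasp_force: 0.0
```

```bash
python3 -m creep '[-0.001,0,-0.003,0,-0.002,0,-0.0045,0,-0.003,0.004,-0.0045,0,-0.004,0.008,-0.0045,0,-0.0055,0.012,-0.0045,0,-0.0065,0.016,-0.0045,0,-0.0075,0.02,-0.0045,0,-0.008,0.024,-0.0045,0,-0.009,0.028,-0.0045,0,-0.0095,0.032,-0.0045,0]'
python3 -m creep '[-0.0007,0.005,0,0,-0.0014,0.01,0,0,-0.0021,0.015,0,0,-0.0028,0.02,0,0,-0.0035,0.025,0,0,-0.0043,0.03,0,0,-0.005,0.035,0,0,-0.006,0.04,0,0,-0.007,0.044,0,0,-0.007,0.044,0,0]'
python3 - <<'E'
from h import *
o,im,P,d=wrist();cv2.imwrite("pics/w4.png",im[:,:,::-1]);np.save("w4.npy",P)
print(o["t"],o["ee_pos"],o["width"])
for x in boxes_of("wrist","washer_1")[:3]:
    c,r=map(int,np.round(x["centre"]));print(round(x["score"],2),c,r,P[r,c].round(1))
E
```

```text
t: 8.88
ee_pos: [549.0, -29.9, 12.2]
orientation: [-1.836, -2.549, 0.0]
ft_force: [-0.3, -0.1, 0.5]
width: 15.9
grasp_force: 0.2
t: 9.72
ee_pos: [541.8, 14.4, 12.1]
orientation: [-1.836, -2.549, 0.0]
ft_force: [0.2, -0.1, 0.3]
width: 16.0
grasp_force: 0.0
9.7167 [541.81439675  14.43575651  12.13451929] 15.990017249459838
0.77 320 219 [532.3  47.8  11.2]
```

View pics/w4.png

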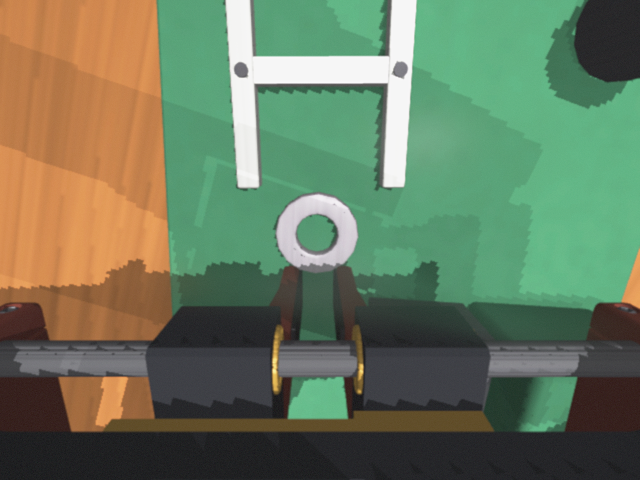

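Washer (317,232) sits in the cradle, aligned with the pocket mouth (inner edges at columns 259 and 383; cross bar at row 85). Measuring the remaining distance.

```bash
python3 - <<'E'
from h import *
P=np.load("w4.npy")
n=np.array([-.3186,.948]);e=np.array([.948,.3186])
w=P[195:270,278:357].reshape(-1,3);w=w[(w[:,2]>14)&(w[:,2]<24)][:,:2]
c,r=cv2.minEnclosingCircle(w.astype(np.float32));print(c,r)
for col in(290,320,350):
    k=[i for i in range(60,110) if P[i,col,2]>15][-1];print("bar face minus washer centre",(P[k,col,:2]-c)@n)
for row in(150,170):
    L=[j for j in range(240,280) if P[row,j,2]>15][-1];R=[j for j in range(365,400) if P[row,j,2]>15][0]
    print("inner edges x",(P[row,L,:2]-c)@e,(P[row,R,:2]-c)@e)
E
```

```text
(534.0020751953125, 39.3640251159668) 22.666114807128906
bar face minus washer centre 69.13295220423115
bar face minus washer centre 69.32893401625061
bar face minus washer centre 69.6299490255153
inner edges x -26.44062688658438 29.184492332213612
inner edges x -26.74210891578411 29.348798913861085
```

```bash
python3 -m creep '[-0.0013,0.005,0,0,-0.0026,0.01,0,0,-0.004,0.015,0,0,-0.0055,0.02,0,0,-0.007,0.025,0,0,-0.0085,0.03,0,0,-0.01,0.034,0,0,-0.0115,0.038,0,0,-0.0128,0.042,0,0,-0.0128,0.042,0,0]'
python3 -m creep '[-0.0003,0.001,0,0,-0.0006,0.002,0,0,-0.001,0.003,0,0,-0.001,0.003,0,0]'
```

```text
t: 10.65
ee_pos: [529.0, 56.3, 12.1]
orientation: [-1.836, -2.549, 0.0]
ft_force: [-1.3, 1.0, -0.7]
width: 15.9
grasp_force: 0.0
t: 10.98
ee_pos: [528.3, 58.6, 12.2]
orientation: [1.837, 2.549, 0.0]
ft_force: [-0.9, -0.3, -0.2]
width: 15.7
grasp_force: 0.0
```

```bash
python3 -m creep '[-0.0003,0.001,0,0,-0.0003,0.001,0,0,-0.0006,0.002,0,0,-0.0006,0.002,0,0]'
python3 - <<'E'
from h import *
o,im,P,d=wrist();cv2.imwrite("pics/w5.png",im[:,:,::-1]);print(o["ft_force"],o["ee_pos"])
E
```

```text
t: 11.32
ee_pos: [528.2, 60.1, 12.3]
orientation: [1.835, 2.548, -0.0]
ft_force: [2.1, -5.6, -0.7]
width: 15.3
grasp_force: 2.6
[ 2.07968018 -5.62573863 -0.72104747] [528.22714352  60.11375753  12.30837828]
```

View pics/w5.png

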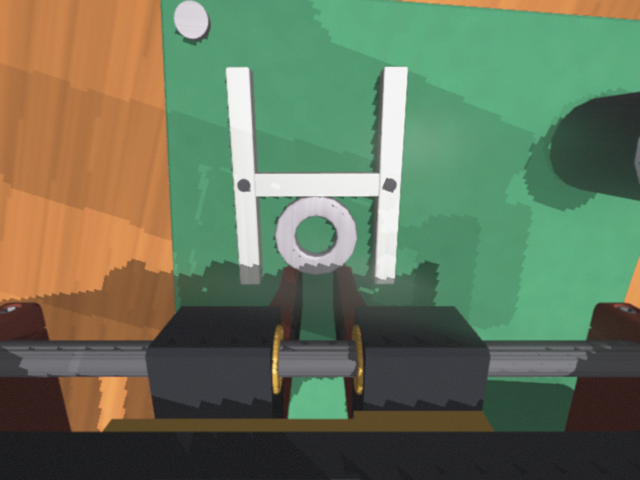

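The washer (316,235) touches the cross bar (lower edge at row 196), centred between the side bars, with a 5.6 N reaction confirming contact. I back straight out and rise.

```bash
python3 -m creep '[0.001,-0.003,0,0,0.003,-0.009,0,0,0.006,-0.018,0,0,0.006,-0.018,0.02,0,0.006,-0.018,0.05,0,0.006,-0.018,0.08,0,0.006,-0.018,0.11,0,0.006,-0.018,0.11,0,0.006,-0.018,0.11,0]'
python3 - <<'E'
from h import *
o,im,P,d=wrist();cv2.imwrite("pics/w6.png",im[:,:,::-1]);print(o["t"],o["ee_pos"])
for t in("washer_1","plunger_top"):
    for x in boxes_of("wrist",t)[:3]:
        c,r=map(int,np.round(x["centre"]));print(t,round(x["score"],2),c,r,P[r,c].round(1))
E
```

```text
t: 12.12
ee_pos: [535.1, 42.1, 123.9]
orientation: [1.835, 2.546, 0.004]
ft_force: [-0.4, 0.5, -0.4]
width: 16.0
grasp_force: 0.0
12.1167 [535.13472543  42.14741523 123.86814086]
washer_1 0.74 504 393 [661.9   9.5 119.7]
washer_1 0.65 302 181 [511.4  77.5  19. ]
washer_1 0.44 387 298 [608.6   8.1  27. ]
plunger_top 0.73 503 393 [663.6   7.8 117.2]
```

View pics/w6.png

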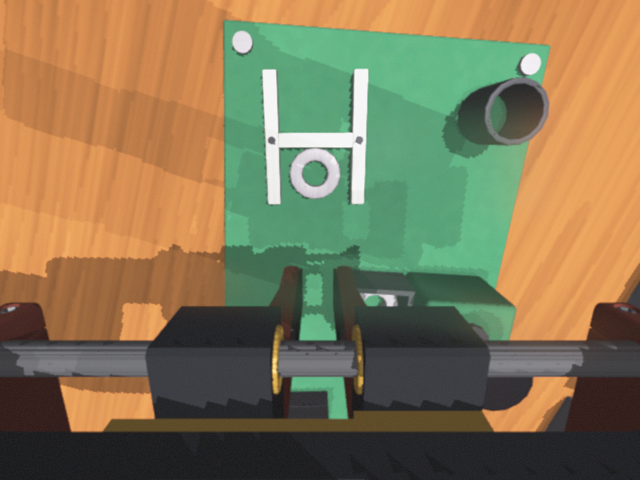

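The washer (315,173) rests against the cross bar (row 147), centred in the pocket, and the plunger is up at 117 mm. I'm handing the job in.

```bash
python3 -c "
from workcell import ticket
print(ticket.close_job())"
```

```text
the job is handed in; nothing more can be done
None
```

I ejected one washer with a single full press and pushed it up against the H-stop's cross bar; in the last views the plunger was up and two washers were still in the magazine. The job is handed in, with no verdict returned.

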